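# Hold the belt grinder's tension arm back for a belt change

### The job

The small bench belt grinder has its belt off and I want to slip the new one on. First slide the pawl slider along its track, fully home towards the arm's toothed quadrant, so that the pawl can catch the teeth; then press the sprung tension arm down by its thumb pad, past the last click of the ratchet and right down to its stop, and keep it pressed there: your program finishes while still holding the arm down with the fingers on the pad. Leave the spanner, the flange and the nut beside the grinder where they lie.

Things in the scene. Friction and masses are not known exactly. Their poses are not given: they have to be found in the camera images.
- grinder: Bench belt grinder, belt off, bolted down: dark base 150 x 356 x 12 mm, upright grey plate along its y, two belt wheels before it (tops below z 95 mm), motor and switch box behind (below z 120 mm). Origin at bench level under the frame plate's front face; x points from the open wheel side to the motor side, y to the left seen from the wheel side, z up. Base: x -47 to 103, y -146 to 210 mm.
- pawl_slider (a joint): Travel of the pawl slider in m: 0 = drawn fully back, 0.040 = fully home against the end of its track nearest the arm's toothed quadrant. It starts between 0 and 0.012, moves along the grinder's -y as the value grows, needs about 4 N and stays where it is left.
- slider_grip (a point): Centre of the top of the slider's grip, an upright black fin: 14 mm thick along grinder x, 24 mm wide along y, 36 mm tall, on an aluminium block 34 x 40 mm whose top is 35 mm below this point. At grinder x -9, z 160 mm; y 183 mm drawn back, 143 mm home. Pinch it from above across its 14 mm, or push its outer (+y) edge. The quadrant's rim is 40 mm from it when home.
- tension_arm (a joint): Turn of the tension arm in rad: 0 = up at rest on its spring, 0.56 = down on its stop. With the slider home the pawl clicks over three teeth as the arm goes down, the last at about 0.38; let go after that, the arm springs back only to about 0.34, where the pawl catches it. Pressing at the pad takes about 5 N at first, about 10 N at the stop.
- pawl (a joint): Turn of the small steel pawl on the slider in rad: 0 = down on its rest (dropped behind a tooth, or free), larger while a tooth lifts it, up to 0.6.
- thumb_pad: Thumb pad on the free, right-hand (grinder -y) end of the tension arm: dark ribbed steel plate 58 mm (grinder x) x 44 x 6 mm. Origin at the centre of its underside, z out of its top face. It slopes 0.28 rad at rest (outer edge high) and 0.28 rad the other way at the stop.
- pad_top (a point): Centre of the thumb pad's top face, where it is pressed. At rest at grinder x -9, y -83, z 209 mm; at the stop y -103, z 129 mm. It runs on an arc about the arm's pivot.
- spanner: Combination spanner, steel, 37 x 212 x 10 mm, lying loose in front of the grinder along its base; origin at the centre of its underside, long along its y. Bystander.
- flange: Turned steel flange, 96 mm across, 14 mm thick, lying loose in front of the grinder's right end; origin at the centre of its underside. Bystander.
- spare_nut: Bright hexagon nut, 31 x 36 x 16 mm, lying loose beside the grinder's right end; origin at the centre of its underside. Bystander.
- pivot_axis (a point): Point on the tension arm's turning axis, which runs along grinder x; at grinder x -9, y 45, z 135 mm.

How it is judged:
On the way, in this order (a step that is already met when the one before it is completed fails the run):
1. the pawl slider is fully home while the arm is still up (value of joint pawl_slider above 0.037 m and value of joint tension_arm below 0.08 rad), for 0.2 s.
2. the arm is pressed down past the last click, the pawl slider still home (value of joint tension_arm above 0.42 rad and value of joint pawl_slider above 0.036 m), for 0.1 s.
At the end, for the whole second after the job is handed in: The fingers still press on the thumb pad (more than 3 N) and keep the tension arm still within 0.06 rad (9 mm at the pad) of its stop, beyond the position where the pawl would carry it; the pawl slider is within 4 mm of fully home and the pawl has dropped behind the last tooth (value of joint tension_arm above 0.5 rad and value of joint pawl_slider above 0.036 m and value of joint pawl below 0.06 rad and contact force between the fingers and thumb_pad above 3 N and velocity of joint tension_arm between -0.05 and 0.05 rad/s); the arm keeps its last pose, push and grip.
It fails at once if the spanner, the flange or the nut is moved by more than 30 mm (distance of any of spanner, flange, spare_nut from where it was at the start of the episode above 0.03 m).
It also fails if it takes over 48 s, if anything falls off the work surface, if the arm or the gripper's body presses on something with over 40 N, if the wrist force passes 120 N, or if a joint passes its speed limit or range.

### The arm

A 7-joint arm with a two-finger parallel gripper is mounted at the origin on the work surface; the furniture and walls round the work are solid. World frame = base frame: x ahead of the robot, y to its left, z up, the work surface at z = 0. Lengths are in m, angles in rad, forces in N, time in s.
With the tool pointing down it reaches from about 0.4 to 0.875 m from the base axis. Payload 19.3 kg.
Tool frame: the origin (TCP) lies midway between the tips of the shut fingers; the grasp point (between the pads) lies 19 mm behind it; z points along the fingers, y is the line along which they close (so a half turn about z gives the same grasp; the last joint's range is limited). The gripper opens to 85 mm and grips with 20 to 120 N. Pads are 22 mm wide; open, the fingers measure 114 mm over their backs; the gripper's body (76 mm by 85 mm) begins 54 mm behind the grasp point. The pads swing forward as they close: fully open they stand 13 mm farther back than shut.
Start: joints at [1.108, 0.521, -0.036, 1.599, 0.021, 1.021, -0.113], TCP at [0.239, -0.577, 0.231] pointing down, gripper open.
Joint ranges: [-2.91, 2.91], [-0.3, 2.13], [-1.5, 1.42], [0.17, 2.43], [-1.26, 4.41], [0.16, 1.93], [-2.52, 2.52]. Speed limits (rad/s): [1.89, 1.89, 2.39, 2.39, 3.01, 3.01, 3.01].

### API

Orientations are given as [roll, pitch, yaw] about the fixed x, y, z axes, in that order (R = Rz(yaw) Ry(pitch) Rx(roll)).
In Python, from workcell import bot, eyes, monitor gives the robot as it stands (bot), with the cameras (eyes) and the readings (monitor).
- The arm moves only by the tool tcp_steps, called after "Call:" as name(argument=value, ...) on one line, values as JSON. Schema: {"type":"object","properties":{"segments":{"type":"string"},"force":{"type":"number"},"only":{"type":"string"},"quiet":{"type":"boolean"},"lines":{"type":"string"}},"required":["segments"],"additionalProperties":false}. segments is a string of 1 to 5 rows, one to a line, with the numbers parted by commas; each row has 7 numbers: the finger opening in m, then dx, dy, dz in shares of 0.6 m (1.0 is 0.6 m), then a rotation vector rx, ry, rz in parts of the range, where 1.0 means pi/2 rad; each row is the pose to reach, as a shift and turn from the pose commanded when the call began, along the tool's axes at that moment; what a row does not reach only later rows make up. A row lasts 1/8 s, in which the tool goes at most 0.0625 m and 0.188 rad, less where a joint would pass 70% of its speed; a pose out of reach is approached as far as the arm can. The fingers move at their own pace and stop on an object; force is the grip in N (left out, the last holds). Time passes only in rows, so rows that do not move let the fingers close. The tool returns the time, the measured TCP pose, the force, the opening and the grip force at its end. only (a regular expression) keeps the lines of the reply that match it, lines (a string "A,B") keeps lines A to B, and quiet returns only ok. Shift and turn numbers lie between -1 and 1, and a call with a number outside is refused. Input that does not fit is refused with a message, and nothing moves.
- monitor.observe(): the state, without advancing time (a new reading comes with each control period).
- eyes.grab_frame(name): name is "side" or "top" or "wrist"; returns the picture (420x560x3 uint8, blue, green, red); there is no depth.
- eyes.calibration(name): a dict with "vfov" (degrees; the focal length in pixels is half the picture's height over the tangent of half this angle, whatever the lens; pixels are square), "cx", "cy" (the principal point, pixels), "dist_coeffs" ([k1, k2, p1, p2, k3] as OpenCV has them; the pictures are not rectified), "eye" and "attitude" of the camera in the world. Camera axes: x right, y down, z forward; pixel columns grow to the right and rows downward; lengths in m; the calibration is good to about 2 mm. A picture is of the moment at which its call begins: read the wrist's pose just before it. calibration takes no time and is no camera call; for the wrist camera it gives the pose at the moment of the call.
- bot.job_done(): hands the job in; it is judged then, once.
The state is a dict: "clock": time; "qpos": joint angles; "qd": joint speeds; "joint_efforts": joint torques, N m; "position": TCP position; "tool_rot": TCP orientation; "force": force on the tool from outside, world axes, zero at the start; "moment": the same for the moment, N m; "grip_width": finger opening in m; "finger_force": force on a finger pad.
Only numpy, scipy, OpenCV 4.12 (cv2) and the standard library are available. Lean on these libraries where they do the work, as an engineer would, in place of code of your own. Each camera call takes 0.05 s, during which the arm holds its last target. There are 200 camera calls.

## Working session

There is one attempt and no reset: what is moved stays moved. The work goes in short steps, Python scripts to look and compute and a tool call to move; the robot and the scene stay as the last step left them, time stands still between calls to the robot, and variables do not carry over. Pictures are saved under pics/ and viewed, at most 10 in all, crops included, and the job is handed in when it is done.

```bash
ls; mkdir -p pics; python3 - <<'E'
from workcell import bot, eyes, monitor
import cv2
o=monitor.observe();print({k:o[k] for k in("clock","position","tool_rot","force","grip_width")})
for n in("side","top"):
    cv2.imwrite(f"pics/{n}0.png",eyes.grab_frame(n));print(n,eyes.calibration(n))
E
```

```text
pics
workcell.py
{'clock': 0.0, 'position': array([ 0.23908965, -0.57710686,  0.23072098]), 'tool_rot': array([-3.14046773e+00,  7.78244446e-05,  3.92816577e-01]), 'force': array([ 0.16359581, -0.51769005,  0.79606167]), 'grip_width': 0.08567284282862901}
side {'vfov': 47.69514556696798, 'cx': 279.5110534291365, 'cy': 210.35878677525216, 'dist_coeffs': array([-0.07340871,  0.        ,  0.        ,  0.        ,  0.        ]), 'eye': array([0.12105687, 0.57381606, 0.64130489]), 'attitude': array([-2.15025612,  0.01420874, -2.60843165])}
top {'vfov': 42.2535962764078, 'cx': 281.83812125187177, 'cy': 205.92667167337615, 'dist_coeffs': array([-0.03119396,  0.        ,  0.        ,  0.        ,  0.        ]), 'eye': array([ 0.32373357, -0.05727896,  1.17370424]), 'attitude': array([-2.95098021,  0.03276121, -1.57284494])}
```

View pics/side0.png

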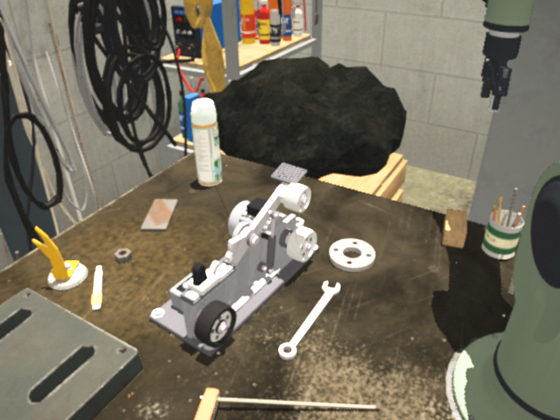

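View pics/top0.png

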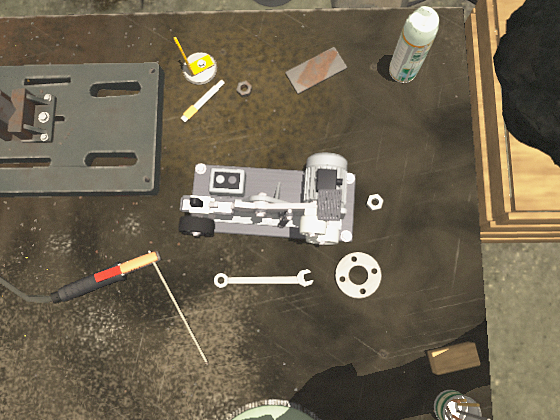

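The top view shows the grinder at about (182–355, 155–242), with +y to the left. The slider is at its left end, around (197,203), and the pad is near (328,203). The spanner, flange and nut are below it and to the right. I'll enlarge both views.

```bash
python3 - <<'E'
import cv2
a=cv2.imread("pics/top0.png")[140:260,170:370];b=cv2.imread("pics/side0.png")[150:360,140:330]
cv2.imwrite("pics/topc.png",cv2.resize(a,None,fx=4,fy=4,interpolation=2))
cv2.imwrite("pics/sidec.png",cv2.resize(b[:145],None,fx=4,fy=4,interpolation=2)) if 0 else cv2.imwrite("pics/sidec.png",cv2.resize(b[:,:],None,fx=2.8,fy=2.8,interpolation=2))
E
```

```text
(no output)
```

View pics/topc.png

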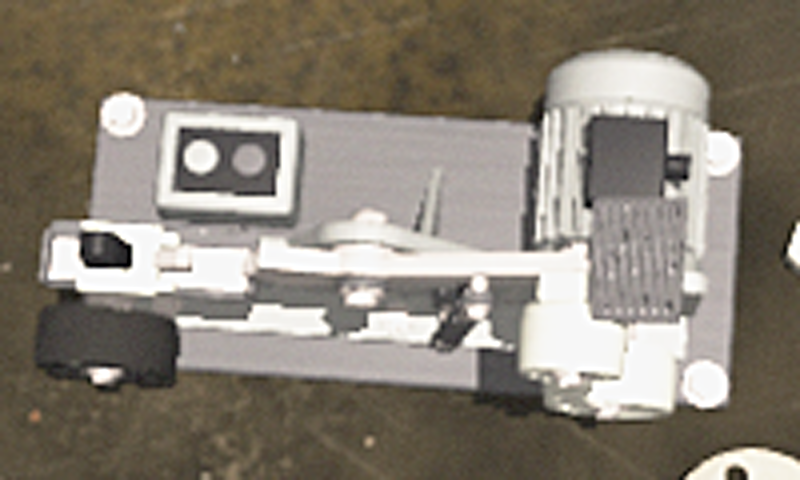

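View pics/sidec.png

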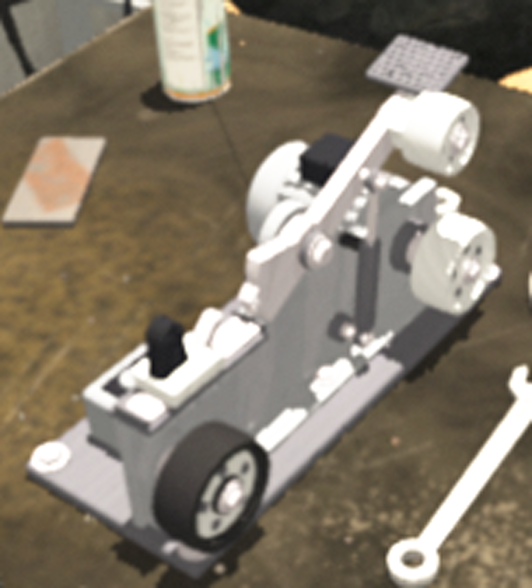

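The top crop shows the pad centred at about (640,260). Its visible base corners are (97,98), (742,133) and (728,408), and the fin is at (105,248). In the side crop the pad is centred at (418,65), the fin top is at (165,322) and the base corners are (28,466), (200,572) and (498,277). I'll fit the grinder pose from these.

```bash
cat > h.py <<'E'
import numpy as np,cv2
from workcell import bot, eyes, monitor
from scipy.spatial.transform import Rotation as R
def proj(n,P,c=None):
    c=c or eyes.calibration(n); f=210/np.tan(np.radians(c["vfov"]/2))
    K=np.array([[f,0,c["cx"]],[0,f,c["cy"]],[0,0,1]]); M=R.from_euler("xyz",c["attitude"]).as_matrix().T
    return cv2.projectPoints(np.atleast_2d(P).astype(float),cv2.Rodrigues(M)[0],-M@c["eye"],K,c["dist_coeffs"])[0][:,0]
def world(g,p): # g = x,y,yaw
    p=np.atleast_2d(p)/1000.; return R.from_euler("z",g[2]).apply(p)+[g[0],g[1],0]
def tool(p,rot=None): # world delta to current tool axes
    o=monitor.observe(); return R.from_euler("xyz",o["tool_rot"]).inv().apply(np.array(p)-o["position"])
E
python3 - <<'E'
from h import *
from scipy.optimize import least_squares
T=[((-9,-83,209),(640,260)),((103,210,12),(97,98)),((103,-146,12),(742,133)),((-47,-146,12),(728,408))]
S=[((-9,-83,209),(418,65)),((103,210,12),(28,466)),((-47,210,12),(200,572)),((-47,-146,12),(498,277))]
ct,cs=eyes.calibration("top"),eyes.calibration("side")
tp=np.array([t[1] for t in T]+[(108,245)])/4+[170,140]; sp=np.array([t[1] for t in S]+[(165,322)])/2.8+[140,150]
def f(v):
    fin=(-9,183-v[3]*1000,160)
    return np.r_[(proj("t",world(v,[t[0] for t in T]+[fin]),ct)-tp).ravel(),(proj("s",world(v,[t[0] for t in S]+[fin]),cs)-sp).ravel()]
r=least_squares(f,[.4,-.1,0,.006],x_scale=[.1,.1,.1,.01],loss="soft_l1")
print(r.x,r.fun.reshape(-1,2).round(1).tolist())
g=r.x[:3]; print("fin",world(g,(-9,183-r.x[3]*1e3,160)),"finhome",world(g,(-9,143,160)),"pad",world(g,(-9,-83,209)),"stop",world(g,(-9,-103,129)))
E
```

```text
[ 0.5264552  -0.02916341 -0.07168644  0.01324373] [[-0.9, -0.3], [1.0, -0.3], [0.3, 0.5], [0.7, -0.5], [-1.4, 0.2], [-0.2, -0.0], [-1.0, 0.8], [-0.6, 0.0], [2.2, -2.9], [1.7, -0.1]]
fin [[0.52963711 0.14080149 0.16      ]] finhome [[0.52772069 0.11411394 0.16      ]] pad [[ 0.51153343 -0.11130561  0.209     ]] stop [[ 0.51010093 -0.13125424  0.129     ]]
```

```bash
python3 - <<'E'
from h import *
g=[.5265,-.0292,-.0717]
w=world(g,(-9,218,160))[0]; print(w,tool([w[0],w[1],.30]), tool([.45,-.25,.30]))
E
```

```text
[0.53314034 0.18888463 0.16      ] [ 0.56488052 -0.59521327 -0.06866866] [ 0.32007431 -0.22157996 -0.06900155]
```

The rows are not in the units I measure in: shifts go in shares of 0.6 m and turns go in shares of pi/2 rad. I convert before sending: 0.25 m / 0.6 = 0.4167, 0.2 m / 0.6 = 0.3333, 0.465 rad / 1.5708 = 0.296.

Call:
tcp_steps(segments="0,0.075,-0.05,-0.05,0,0,0.0955\n0,0.1667,-0.1167,-0.1,0,0,0.191\n0,0.25,-0.1667,-0.1167,0,0,0.296\n0,0.3333,-0.2333,-0.1167,0,0,0.296\n0,0.4167,-0.2883,-0.1167,0,0,0.296", force=30)

```text
clock: 0.72
position: [0.4003, -0.3266, 0.3015]
tool_rot: [3.141, -0.0, -0.072]
force: [1.8, -0.1, -0.2]
grip_width: 0.0001
finger_force: 0.0
```

```bash
python3 - <<'E'
from h import *
w=world([.5265,-.0292,-.0717],(-9,218,300))[0]; print(tool(w),monitor.observe()["tool_rot"])
E
```

```text
[ 0.09515671 -0.52370375  0.001393  ] [ 3.14132579e+00 -2.96181349e-04 -7.24533844e-02]
```

Converted, -0.3 m / 0.6 = -0.5, -0.24 m / 0.6 = -0.4.

Call:
tcp_steps(segments="0,0.02,-0.1,0,0,0,0\n0,0.04,-0.2,0,0,0,0\n0,0.06,-0.3,0,0,0,0\n0,0.08,-0.4,0,0,0,0\n0,0.1,-0.5,0,0,0,0")

```text
clock: 1.35
position: [0.4813, -0.0316, 0.3013]
tool_rot: [3.142, -0.0, -0.072]
force: [0.7, -0.1, 1.0]
grip_width: 0.0002
finger_force: 0.0
```

Call:
tcp_steps(segments="0,0.0167,-0.1,0,0,0,0\n0,0.0333,-0.2,0,0,0,0\n0,0.05,-0.3,0,0,0,0\n0,0.0583,-0.3733,0,0,0,0\n0,0.0583,-0.3733,0,0,0,0")

```text
clock: 1.98
position: [0.5317, 0.1909, 0.3005]
tool_rot: [-3.141, 0.001, -0.068]
force: [0.6, -0.4, 0.2]
grip_width: 0.0001
finger_force: 0.0
```

```bash
python3 - <<'E'
from h import *
w=world([.5265,-.0292,-.0717],(-9,218,140))[0]; print(tool(w),monitor.observe()["force"])
E
```

```text
[0.00181274 0.00209963 0.16054147] [ 0.62855221 -0.39907392  0.16872238]
```

Converted, 0.158 m / 0.6 = 0.2633, 0.145 m / 0.6 = 0.2417.

Call:
tcp_steps(segments="0,0.0033,0,0.1,0,0,0\n0,0.0033,0,0.1833,0,0,0\n0,0.0033,0,0.2417,0,0,0\n0,0.0033,0,0.2633,0,0,0\n0,0.0033,0,0.2633,0,0,0")

```text
clock: 2.6
position: [0.5342, 0.1868, 0.1434]
tool_rot: [3.141, 0.001, -0.073]
force: [1.2, 0.8, 0.8]
grip_width: 0.0001
finger_force: 0.0
```

```bash
python3 - <<'E'
from h import *
a=eyes.grab_frame("side")[220:350,140:300];b=eyes.grab_frame("top")[140:260,120:280]
cv2.imwrite("pics/m1.png",np.hstack([cv2.resize(x,(400,300)) for x in(a,b[:,:])]))
print(monitor.observe()["position"])
E
```

```text
[0.53486666 0.18725733 0.14460317]
```

View pics/m1.png

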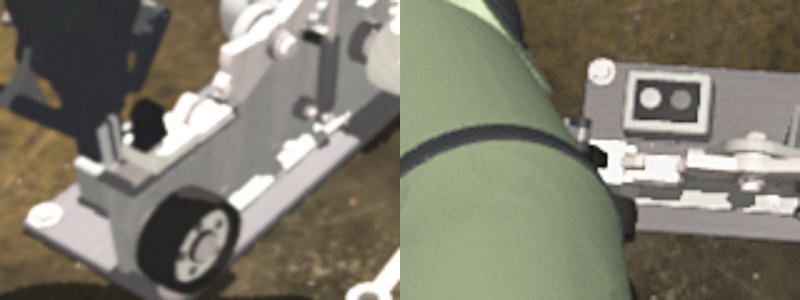

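In the left view the fingertips (about (110,140)) stand just outside the fin (150,120) and are in line with it. Next I push along tool +y.

Converted, 0.036 m / 0.6 = 0.06, 0.03 m / 0.6 = 0.05.

Call:
tcp_steps(segments="0,0,0.0133,0,0,0,0\n0,0,0.0267,0,0,0,0\n0,0,0.04,0,0,0,0\n0,0,0.05,0,0,0,0\n0,0,0.06,0,0,0,0")

```text
clock: 3.32
position: [0.5318, 0.1512, 0.1435]
tool_rot: [-3.141, -0.0, -0.072]
force: [-0.1, 3.8, 3.5]
grip_width: -0.0006
finger_force: 2.2
```

Call:
tcp_steps(segments="0,0,0.005,0,0,0,0\n0,0,0.01,0,0,0,0\n0,0,0.015,0,0,0,0")

```text
clock: 3.7
position: [0.531, 0.1423, 0.1433]
tool_rot: [-3.141, -0.0, -0.072]
force: [0.8, 3.7, 2.8]
grip_width: -0.0001
finger_force: 2.1
```

```bash
python3 - <<'E'
from h import *
o=monitor.observe();g=[.5265,-.0292,-.0717]
print(R.from_euler("z",-g[2]).apply(o["position"]-[g[0],g[1],0]),o["force"])
E
```

```text
[-0.00777416  0.17135026  0.14327237] [0.77936095 3.69836781 2.84943738]
```

Contact is made at about 4 N, which is the slider's friction. I keep going until the force climbs at the end stop.

Converted, 0.006 m / 0.6 = 0.01, 0.003 m / 0.6 = 0.005.

Call:
tcp_steps(segments="0,0,0.005,0,0,0,0\n0,0,0.01,0,0,0,0\n0,0,0.01,0,0,0,0")

```text
clock: 4.08
position: [0.5307, 0.1384, 0.1434]
tool_rot: [-3.139, -0.001, -0.071]
force: [1.7, 15.6, 0.0]
grip_width: -0.0005
finger_force: 7.8
```

Call:
tcp_steps(segments="0,0,0.0033,0,0,0,0\n0,0,0.0067,0,0,0,0\n0,0,0.0067,0,0,0,0")

```text
clock: 4.45
position: [0.5306, 0.1377, 0.1436]
tool_rot: [-3.135, -0.002, -0.068]
force: [4.3, 33.9, -3.1]
grip_width: 0.0
finger_force: 16.5
```

The slider hit its end stop: 34 N with the TCP at grinder y 167 mm, which is the home position. I back off, lift and check.

Converted, -0.15 m / 0.6 = -0.25, -0.03 m / 0.6 = -0.05.

Call:
tcp_steps(segments="0,0,-0.05,0,0,0,0\n0,0,-0.05,-0.1,0,0,0\n0,0,-0.05,-0.2,0,0,0\n0,0,0.0333,-0.25,0,0,0\n0,0,0.1333,-0.25,0,0,0")

```text
clock: 5.08
position: [0.5247, 0.0514, 0.2952]
tool_rot: [-3.142, -0.003, -0.071]
force: [0.9, -0.6, -0.9]
grip_width: 0.0002
finger_force: 0.0
```

Call:
tcp_steps(segments="0,0,0.1,0,0,0,0\n0,0,0.2,0,0,0,0\n0,0,0.25,0,0,0,0\n0,0,0.25,0,0,0,0")

```text
clock: 5.58
position: [0.5126, -0.1, 0.2928]
tool_rot: [3.14, 0.002, -0.077]
force: [-0.4, 0.6, 0.8]
grip_width: 0.0
finger_force: 0.0
```

```bash
python3 - <<'E'
from h import *
a=eyes.grab_frame("side")[150:320,150:350]
cv2.imwrite("pics/m2.png",cv2.resize(a,(700,595)))
g=[.5265,-.0292,-.0717]
print(tool(world(g,(-9,-85,230))[0]),proj("side",world(g,(-9,143,160))), monitor.observe()["position"])
E
```

```text
[-0.00031541  0.01531343  0.06289304] [[211.83494742 256.04832223]] [ 0.51297164 -0.09807711  0.29288808]
```

View pics/m2.png

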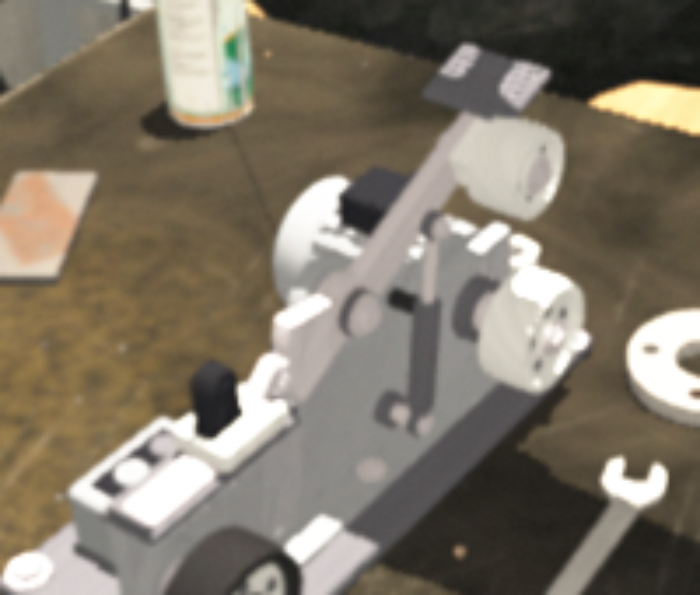

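The fin top is at crop (212,368), i.e. pixel (210.6,255), against a predicted home position of (211.8,256). So the slider is home and the arm is still up, with the pad clear below the tool. Now I press down the arc.

Converted, 0.086 m / 0.6 = 0.1433, 0.078 m / 0.6 = 0.13.

Call:
tcp_steps(segments="0,0,0.0233,0.05,0,0,0\n0,0,0.0267,0.1,0,0,0\n0,0,0.0267,0.1167,0,0,0\n0,0,0.0283,0.13,0,0,0\n0,0,0.03,0.1433,0,0,0")

```text
clock: 6.25
position: [0.5129, -0.1148, 0.2077]
tool_rot: [3.141, -0.001, -0.072]
force: [0.0, -1.8, 5.7]
grip_width: -0.0
finger_force: 2.6
```

```bash
python3 - <<'E'
from h import *
g=[.5265,-.0292,-.0717];t=np.array([.2,.4,.56])
for a in t: print(a,tool(world(g,(-9,45-148*np.cos(.524-a),135+148*np.sin(.524-a)))[0]).round(4))
E
```

```text
0.2 [-0.0016  0.0089  0.0256]
0.4 [-0.0017  0.0155  0.0544]
0.56 [-0.0017  0.0165  0.078 ]
```

Converted, 0.058 m / 0.6 = 0.0967, 0.046 m / 0.6 = 0.0767.

Call:
tcp_steps(segments="0,0,0.0067,0.0167,0,0,0\n0,-0.0017,0.0133,0.0367,0,0,0\n0,-0.0017,0.0183,0.0567,0,0,0\n0,-0.0017,0.0217,0.0767,0,0,0\n0,-0.0017,0.025,0.0967,0,0,0")

```text
clock: 6.88
position: [0.5113, -0.1311, 0.15]
tool_rot: [3.14, -0.003, -0.073]
force: [0.2, -5.2, 8.6]
grip_width: 0.0002
finger_force: 4.9
```

Call:
tcp_steps(segments="0,0,0.0017,0.01,0,0,0\n0,0,0.0017,0.02,0,0,0\n0,0,0.0017,0.0267,0,0,0\n0,0,0.0017,0.0267,0,0,0")

```text
clock: 7.38
position: [0.5112, -0.1318, 0.1341]
tool_rot: [3.14, -0.002, -0.073]
force: [0.0, -5.4, 10.0]
grip_width: -0.0002
finger_force: 5.4
```

Converted, 0.005 m / 0.6 = 0.0083, 0.003 m / 0.6 = 0.005.

Call:
tcp_steps(segments="0,0,0,0.005,0,0,0\n0,0,0,0.0083,0,0,0\n0,0,0,0.0083,0,0,0")

```text
clock: 7.75
position: [0.5114, -0.1318, 0.13]
tool_rot: [3.14, -0.003, -0.073]
force: [-5.3, -4.1, 24.7]
grip_width: 0.0001
finger_force: 12.7
```

Call:
tcp_steps(segments="0,0,0,0.0033,0,0,0\n0,0,0,0.005,0,0,0\n0,0,0,0.005,0,0,0")

```text
clock: 8.12
position: [0.5117, -0.1317, 0.1291]
tool_rot: [3.14, -0.004, -0.073]
force: [-18.4, -0.1, 71.6]
grip_width: 0.0
finger_force: 34.5
```

The stop is reached: z is 129–130 mm and the force rises sharply. I ease off to a moderate hold and check.

Converted, -0.002 m / 0.6 = -0.0033, -0.001 m / 0.6 = -0.0017.

Call:
tcp_steps(segments="0,0,0,-0.0017,0,0,0\n0,0,0,-0.0033,0,0,0\n0,0,0,-0.0033,0,0,0\n0,0,0,-0.0033,0,0,0")

```text
clock: 8.62
position: [0.5115, -0.1318, 0.1297]
tool_rot: [3.14, -0.004, -0.073]
force: [-8.7, -2.3, 39.8]
grip_width: -0.0
finger_force: 19.7
```

```bash
python3 - <<'E'
from h import *
a=eyes.grab_frame("side")[150:320,150:350]
cv2.imwrite("pics/m3.png",cv2.resize(a,(700,595)));print(monitor.observe()["force"],monitor.observe()["position"])
E
```

```text
[-9.15762405 -2.41052296 39.84392895] [ 0.51150012 -0.1318081   0.1297129 ]
```

View pics/m3.png

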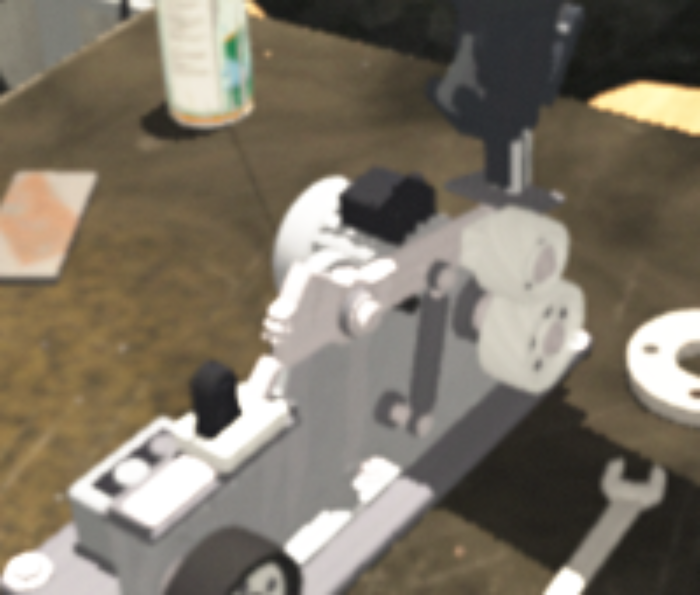

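The arm is down, the fin is still home at crop (212,368), and the fingertips are on the pad at (510,190). One small ease-off, then I hand in.

Converted, -0.001 m / 0.6 = -0.0017.

Call:
tcp_steps(segments="0,0,0,-0.0017,0,0,0\n0,0,0,-0.0017,0,0,0\n0,0,0,-0.0017,0,0,0")

```text
clock: 9.05
position: [0.5114, -0.1318, 0.13]
tool_rot: [3.14, -0.003, -0.073]
force: [-4.0, -3.9, 24.3]
grip_width: 0.0001
finger_force: 12.7
```

```bash
python3 -c "
from workcell import bot, eyes, monitor
print(bot.job_done())"
```

```text
the job is handed in; nothing more can be done
None
```

The pawl slider is fully home and the fingers are holding the tension arm down on its stop with about 24 N; I never touched the spanner, flange or nut, and I handed the job in at about 9 s (it returned no verdict).

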